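# Draw the tether post into its bench socket with the drift, then lock it

### The arm

A 6-joint arm with a two-finger parallel gripper is mounted at the origin on the work surface. World frame = base frame: x ahead of the robot, y to its left, z up, the work surface at z = 0. Lengths are in m, angles in rad, forces in N, time in s.
With the tool pointing down it reaches from about 0.25 to 0.8 m from the base axis. Payload 3.9 kg.
Tool frame: the origin (TCP) lies at the very end of the fingers, on their centre line; the grasp point (between the pads) lies 19 mm behind it (ctrl.grip_depth is the z of the grasp point in the tool frame, in m); z points along the fingers, x is the direction in which the jaws open and shut, and the axes are right-handed (so a half turn about z gives the same grasp; the last joint's range is limited). The gripper opens to 85 mm and grips with 20 to 120 N. Pads are 22 mm wide; open, the fingers measure 114 mm over their backs; the gripper's body (76 mm by 85 mm) begins 54 mm behind the grasp point. The pads swing forward as they close: fully open they stand 13 mm farther back than shut.
Start: joints at [-1.131, 0.26, -0.138, 1.173, 0, 1.571], TCP at [0.224, -0.475, 0.231] pointing down, gripper open.
Joint ranges: [-2.78, 2.78], [-0.83, 1.72], [-1.28, 1.37], [-1.9, 2.12], [-1.57, 1.48], [-3.14, 3.14]. Speed limits (rad/s): [2.57, 2.57, 3.14, 3.14, 3.14, 3.14].

### API

Orientations are given as a unit quaternion [x, y, z, w].
In Python, from rig import ctrl gives the robot as it stands. The module is installed in compiled form; this text tells all that it offers.
- The arm moves only by the shell command python3 -m crank 'ROWS' [FORCE]. ROWS is a JSON object of lists of equal length, an entry for each row: "jaw": the finger opening in mm, from 0 to 85.4; "offset": the shift along the tool's x, y, z each as a share of 0.3 m, from -1 to 1, a list of three; "twist": the turn about the tool's z as a share of 90 degrees, from -1 to 1. A call has 1 to 12 rows; each row is the pose to reach, as a shift and turn from the pose commanded when the call began, along the tool's axes at that moment; what a row does not reach only later rows make up. A row lasts 1/12 s, in which the tool goes at most 41.7 mm and 7.16 degrees, less where a joint would pass 70% of its speed; a pose out of reach is approached as far as the arm can. A call with a number of a shift or a turn outside -1 to 1 is refused whole. A call with a gripper value outside its range is refused whole. The fingers move at their own pace and stop on an object; FORCE is the grip in N (left out, the last holds). Time passes only in rows, so rows that repeat a pose let the fingers close. It gives the time, the measured TCP pose, the force and the opening at its end, in the units of the state.
- ctrl.state(): the state, without advancing time (a new reading comes with each control period).
- ctrl.snapshot(name): name is "side" or "top" or "wrist"; returns the picture (400x640x3 uint8, red, green, blue); there is no depth.
- ctrl.camera_model(name): a dict with "fx", "fy", "cx", "cy" (pixels), "k1" (the pictures are not rectified: a ray, as slopes to the right and down, at radius r is drawn at 1 + k1 r^2 times it, then the intrinsics apply), "extrinsics" (4x4, takes a point from camera to world coordinates); the wrist camera has in their place "tool_from_camera" (4x4, takes a point from camera to tool coordinates, whose origin is the TCP and whose axes are the tool frame's). Camera axes: x right, y up, looking along -z (the intrinsics and any distortion apply to the point x, -y, -z); pixel columns grow to the right and rows downward; lengths in m; the calibration is good to about 2 mm. A picture is of the moment at which its call begins: read the wrist's pose just before it. camera_model takes no time and is no camera call.
- ctrl.sign_off(): hands the job in, once; it reports no verdict.
Trained networks look in the newest picture that a camera, given by its name, has taken for a name from the list of things; names that differ only in an ending like _2 or _b are one class to them, and where a whole thing is asked for, a point or a joint stands for the part that bears it (a point fixed in the world has none). Each returns a list of dicts, best first, with "confidence" (0 to 1); they miss things now and then, are a little off and sometimes report something else, mostly with a low value. They report only what shows in the picture. A call takes as long as a camera call. They do not tell look-alikes from the thing itself.
- ctrl.regions_of(camera, query): "region" (400x640 bool, what is visible of it).
- ctrl.tip_of(camera, query): "point" ([x, y, z] in m, in world coordinates, good to about 4 mm: a listed point, or the origin of a listed thing).
The state is a dict: "time": time; "joint_positions": joint angles; "joint_vel": joint speeds; "joint_efforts": joint torques, N m; "tool_pos": TCP position; "eef_rot": TCP orientation; "contact_force": force on the tool from outside, world axes, zero at the start; "ft_torque": the same for the moment, N m; "gripper_width": finger opening in m.
Only numpy, scipy, OpenCV 4.12 (cv2) and the standard library are available. Lean on these libraries where they do the work, as an engineer would, in place of code of your own. Each camera call takes 0.05 s, during which the arm holds its last target.

### The job

Fix the tether post in its bench socket. Take the tapered drift with the orange grip from the rack and press it down through the socket's round hole nearer the rubber buffer, so that its taper draws the post's tongue into line; press only as hard as it takes, never force it, until its collar sits fully home on the socket. Then drop the plain lock pin with the black grip fully home in the other hole, let go, and leave everything else on the bench where it is.

Things in the scene. Friction and masses are not known exactly. Their poses are not given: they have to be found in the camera images.
- bracket: Steel bench socket, fixed: bridge 62 x 160 mm, top plate's top face 90 mm above the bench; origin on the bench under its centre, own y along the tongue. Top plate 8 mm thick; lower plate's underside 63 mm up, open below it. The tongue slides between them. Drift hole at own y = +45 mm, lock hole at -45 mm. A black rubber buffer closes the +y end; the tether post stands at the -y end
- drift_hole (a point): Centre of the drift hole (the one nearer the rubber buffer) at the top of its wear ring, 93 mm above the bench; axes as the socket's. The hole in the top plate is 20 mm, in the lower plate 21 mm
- lock_hole (a point): Centre of the lock hole (the one nearer the post) at the top of its wear ring, 93 mm above the bench. The hole in the top plate is 16.5 mm, in the lower plate 19.5 mm
- tongue (a joint): How far the yellow post and tongue stand out of line, m: 0 = tongue holes in line with the socket's, positive = pushed out along the socket's -y. Starts 8.5 to 10.5 mm out. The buffer pushes it out (3 N at 8.5 mm, 11 N in line), sliding friction is 4 N more; pushed in and let go, it springs back to 8 mm. With the drift home it stands 0.8 to 2 mm out
- tongue_drift_hole (a point): Centre of the 20 mm drift hole in the yellow tongue (10 mm thick), at the tongue's top face, 80.5 mm above the bench (1.5 mm under the top plate). The tongue's 16.5 mm lock hole lies 90 mm from here along -y; the post, a 25 mm tube 300 mm high with its ring, 250 mm along -y
- drift: Tapered drift, upright in the rack, 0.1 to 0.2 kg. Origin at the middle of its round orange grip (22 mm diameter, 42 mm long), z up along it. Collar 32 mm diameter, 5 mm thick, underside 26 mm below the origin; then 28 mm of straight 19 mm shank, then a 55 mm taper to a flat 6 mm tip, 109 mm below the origin. Pressing it in takes up to 15 to 25 N; friction then holds it
- drift_collar (a point): Centre of the underside of the drift's collar, which must come to lie on the wear ring of the drift hole
- lockpin: Plain steel lock pin, standing upright in the rack, 0.07 to 0.14 kg. Origin at the middle of its round black grip (22 mm diameter, 42 mm long), z up along the pin. Collar 32 mm diameter, 5 mm thick, its underside 26 mm below the origin; below it a straight 12 mm pin 60 mm long with a blunt 10.5 mm end, 86 mm below the origin. It does not go in while the tongue is out of line
- lockpin_collar (a point): Centre of the underside of the lock pin's collar, which must come to lie on the wear ring of the lock hole
- rack: White wooden pin rack, fixed, 70 x 170 mm, top face 105 mm above the bench; origin on the bench under its centre. Two 22 mm holes at own y = +45 and -45 mm; the drift and the lock pin stand in them by their collars, either way round
- bath_brush: Blue silicone bath brush, 75 x 110 x 56 mm, origin under its centre; leave it alone
- canister: Red treat canister with a white hinged lid, 104 mm diameter, 115 mm high, origin under its centre; leave it alone
- comb_coarse: Steel comb 190 x 36 x 5 mm lying flat, origin under its centre; leave it alone
- comb_fine: Steel comb of the same size lying crosswise on the other one; leave it alone
- shampoo: Amber bottle, 68 mm diameter, 190 mm high, origin under its centre; leave it alone
- bowl: Steel bowl, 130 mm diameter, 45 mm high, origin under its centre; leave it alone
- mallet: Rubber mallet lying down, head 52 x 85 mm at the origin, wooden handle 230 mm along own -x, 52 mm high; not needed, leave it alone
- drift_ring: Wear ring welded round the drift hole on the top plate, 35 mm outside, 23 mm inside, 3 mm high (top 93 mm above the bench): the collar lands on it. Origin at its underside, on the hole's axis. The lock hole has one too, 31 mm outside, 19 mm inside, 3 mm high
Not all that is in view belongs to the job. Leave any blue look-alike of the lockpin alone.

How it is judged:
By the outcome, as a careful person would: the job done as asked, in the order asked, and still so for the second after the job is handed in, with the robot touching nothing.
It also fails if it takes over 70 s, if anything falls off the work surface, if the arm or the gripper's body presses on something with over 40 N, if the wrist force passes 120 N, or if a joint passes its speed limit or range.

## Working session

There is one attempt and no reset: what is moved stays moved. The work goes in short steps, Python scripts to look and compute and a shell command to move; the robot and the scene stay as the last step left them, time stands still between calls to the robot, and variables do not carry over. Pictures are saved under pics/ and viewed, and the job is handed in when it is done.

```bash
mkdir -p pics; cat > h.py <<'E'
import numpy as np,cv2
from rig import ctrl
from scipy.spatial.transform import Rotation as R
def snap(cam,name,crop=None,s=1):
    im=ctrl.snapshot(cam)
    c=im if crop is None else im[crop[1]:crop[3],crop[0]:crop[2]]
    c=cv2.resize(c,None,fx=s,fy=s,interpolation=cv2.INTER_CUBIC)
    cv2.imwrite('pics/'+name+'.png',c[:,:,::-1]); return im
def T(cam):
    m=ctrl.camera_model(cam)
    if 'extrinsics' in m: return m,np.array(m['extrinsics'])
    s=ctrl.state();A=np.eye(4);A[:3,:3]=R.from_quat(s['eef_rot']).as_matrix();A[:3,3]=s['tool_pos']
    return m,A@np.array(m['tool_from_camera'])
def proj(cam,p,mt=None):
    m,t=mt or T(cam); q=np.linalg.inv(t)@np.append(p,1)
    x,y=q[0]/-q[2],-q[1]/-q[2]; f=1+m['k1']*(x*x+y*y)
    return np.array([m['fx']*x*f+m['cx'],m['fy']*y*f+m['cy']])
def atz(cam,px,z,mt=None):
    m,t=mt or T(cam); d=np.array([(px[0]-m['cx'])/m['fx'],(px[1]-m['cy'])/m['fy']]);u=d.copy()
    for _ in range(20): u=d/(1+m['k1']*(u@u))
    r=t[:3,:3]@np.array([u[0],-u[1],-1]); o=t[:3,3]
    return o+r*(z-o[2])/r[2]
E
python3 - <<'E'
from h import *
s=ctrl.state();print({k:np.round(v,3) for k,v in s.items()},ctrl.grip_depth)
for c in('side','top','wrist'): snap(c,c+'0'); print(c,T(c)[1].round(3).tolist())
for n in ['bracket','drift_hole','lock_hole','tongue_drift_hole','drift','drift_collar','lockpin','lockpin_collar','rack','tongue']:
  for c in ('side','top'):
    try: print(n,c,[(np.round(d['point'],3).tolist(),round(d['confidence'],2)) for d in ctrl.tip_of(c,n)[:3]])
    except Exception as e: print(n,c,e)
E
```

```text
{'time': np.float64(0.0), 'joint_positions': array([-1.131,  0.261, -0.139,  1.173, -0.   ,  1.571]), 'joint_vel': array([-0.   , -0.   , -0.   , -0.   ,  0.002,  0.   ]), 'joint_efforts': array([ 1.0000e-03, -4.0568e+01,  2.5392e+01,  1.9000e-02, -0.0000e+00,
        0.0000e+00]), 'tool_pos': array([ 0.223, -0.474,  0.23 ]), 'eef_rot': array([ 0.844, -0.536, -0.001, -0.001]), 'contact_force': array([ 0.001, -0.541,  0.346]), 'ft_torque': array([-0.006, -0.008, -0.009]), 'gripper_width': np.float64(0.085)} -0.0187
side [[-0.846, 0.323, -0.424, 0.006], [-0.533, -0.489, 0.69, 0.919], [0.015, 0.81, 0.586, 0.859], [0.0, 0.0, 0.0, 1.0]]
top [[-0.011, 0.982, -0.19, 0.259], [-1.0, -0.014, -0.014, 0.003], [-0.017, 0.19, 0.982, 1.584], [0.0, 0.0, 0.0, 1.0]]
wrist [[0.426, 0.86, 0.281, 0.296], [-0.905, 0.405, 0.131, -0.441], [-0.001, -0.311, 0.951, 0.373], [0.0, 0.0, 0.0, 1.0]]
bracket side [([0.6, -0.104, 0.0], 0.68), ([0.599, -0.061, 0.089], 0.58)]
bracket top [([0.592, -0.104, 0.001], 0.8), ([0.391, -0.03, 0.002], 0.74)]
drift_hole side [([0.601, -0.06, 0.092], 0.91), ([0.757, -0.022, 0.0],
[... 706 characters left out ...]
 0.084], 0.51)]
lockpin_collar side [([0.564, 0.184, 0.102], 0.76), ([0.536, 0.095, 0.06], 0.75), ([0.6, -0.059, 0.089], 0.41)]
lockpin_collar top [([0.565, 0.185, 0.105], 0.48), ([0.537, 0.089, 0.062], 0.48)]
rack side [([0.566, 0.23, 0.002], 0.88)]
rack top [([0.567, 0.226, -0.001], 0.9)]
tongue side it knows: bath_brush, bowl, bracket, canister, comb_coarse, comb_fine, drift, drift_collar, drift_hole, drift_ring, lock_hole, lockpin, lockpin_collar, mallet, rack, shampoo, tongue_drift_hole
tongue top it knows: bath_brush, bowl, bracket, canister, comb_coarse, comb_fine, drift, drift_collar, drift_hole, drift_ring, lock_hole, lockpin, lockpin_collar, mallet, rack, shampoo, tongue_drift_hole
```

View pics/side0.png

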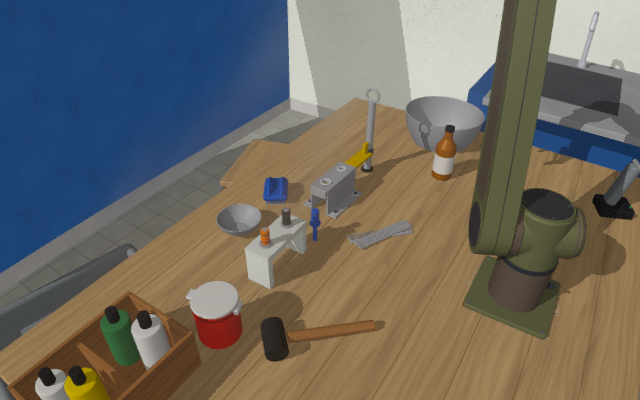

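View pics/top0.png

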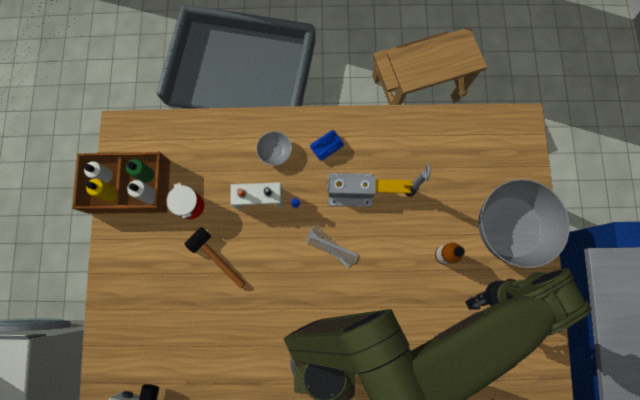

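View pics/wrist0.png

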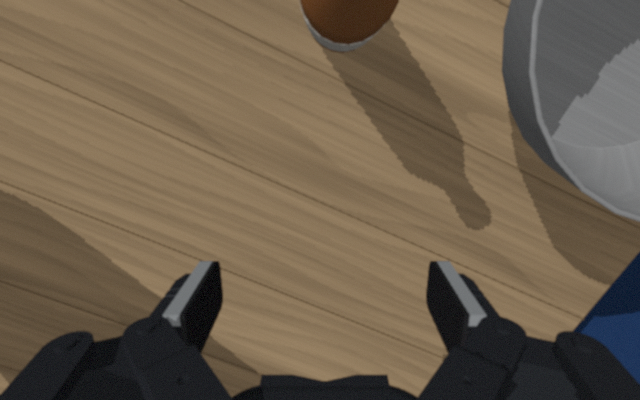

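The side view shows three candidates:
- **Orange-grip drift:** in the rack at (265,236).
- **Black-grip pin:** in the rack at (286,216).
- **Blue look-alike:** outside the rack at (316,218), so I leave it alone.

The drift and the lock pin match their descriptions by grip colour and by standing in the rack. The drift hole is the socket hole nearer the rack and buffer, since the post stands at −y. I'll confirm all of this in one enlarged crop.

```bash
python3 - <<'E'
from h import *
snap('side','sidecrop',(230,80,400,290),2.8)
for n in ['shampoo','canister','bath_brush','bowl','mallet','comb_coarse']:
    print(n,[(np.round(d['point'],3).tolist(),round(d['confidence'],2)) for d in ctrl.tip_of('side',n)[:2]])
im=ctrl.snapshot('top'); cv2.imwrite('pics/topcrop.png',cv2.resize(im[120:260,220:450],None,fx=3.4,fy=3.4,interpolation=cv2.INTER_CUBIC)[:,:,::-1])
E
```

```text
shampoo [([0.356, -0.431, -0.003], 0.78), ([0.567, 0.183, 0.102], 0.33)]
canister [([0.55, 0.476, -0.003], 0.63)]
bath_brush [([0.757, -0.02, 0.002], 0.9)]
bowl [([0.744, 0.169, -0.001], 0.97)]
mallet [([0.413, 0.444, -0.003], 0.9)]
comb_coarse [([0.389, -0.031, -0.003], 0.53)]
```

View pics/sidecrop.png

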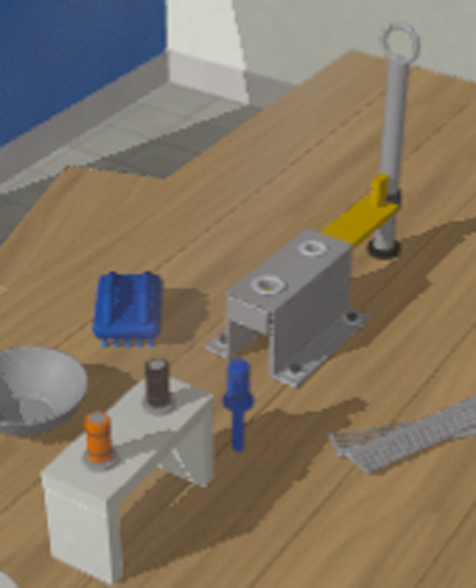

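View pics/topcrop.png

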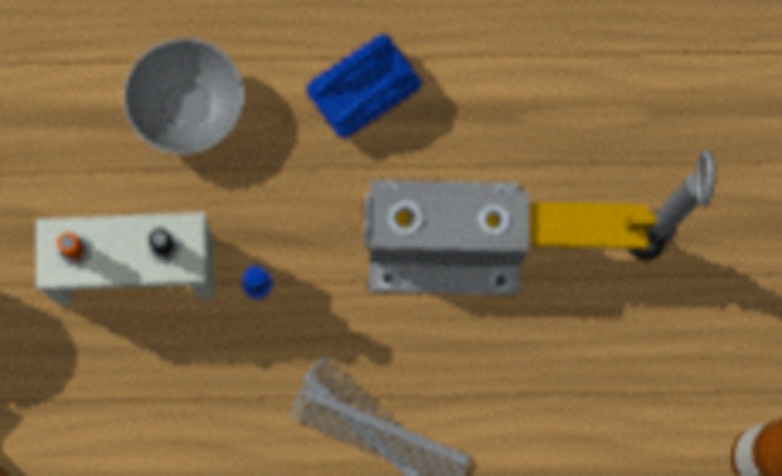

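The crops confirm it: orange drift at side (97,435) in the crop, black lock pin at (157,383), blue look-alike standing on the bench at (238,390). The tongue runs to the post at −y. I'll go to the drift now, rising first.

```bash
python3 -m crank '{"jaw":[85,85,85,85,85,85,85,85,85,85,85,85],"offset":[[0,0,-0.14],[0,0,-0.25],[-0.6,-0.7,-0.25],[-0.6,-0.7,-0.25],[-0.6,-0.7,-0.25],[-0.6,-0.7,-0.25],[-0.6,-0.7,-0.25],[-0.6,-0.7,-0.25],[-0.6,-0.7,-0.25],[-0.6,-0.7,-0.25],[-0.6,-0.7,-0.25],[-0.6,-0.7,-0.25]],"twist":[0,0,-0.72,-0.72,-0.72,-0.72,-0.72,-0.72,-0.72,-0.72,-0.72,-0.72]}' 100
python3 -c "
from h import *
s=ctrl.state();print(s['tool_pos'].round(4),R.from_quat(s['eef_rot']).as_matrix().round(3),np.round(s['joint_positions'],2))"
```

```text
time: 2.45
tool_pos: [0.3372, -0.2221, 0.3065]
eef_rot: [1.0, 0.002, 0.0, 0.0]
contact_force: [0.7, 0.3, 0.1]
gripper_width: 0.0851
[ 0.3372 -0.2221  0.3065] [[ 1.     0.004  0.   ]
 [ 0.004 -1.    -0.   ]
 [ 0.     0.    -1.   ]] [-0.58  0.03 -0.23  1.32 -0.    0.98]
```

```bash
python3 -m crank '{"jaw":[85,85,85,85,85,85,85,85,85],"offset":[[0.877,-0.407,0],[0.877,-0.407,0],[0.877,-0.407,0],[0.877,-0.407,0],[0.877,-0.407,0],[0.877,-0.407,0],[0.877,-0.407,0],[0.877,-0.407,0],[0.877,-0.407,0]],"twist":[0,0,0,0,0,0,0,0,0]}'
python3 - <<'E'
from h import *
print(ctrl.state()['tool_pos'])
mt=T('wrist'); im=snap('wrist','w1')
for n in ['bracket','drift_hole','lock_hole','tongue_drift_hole','drift_ring']:
    print(n,[(np.round(d['point'],4).tolist(),round(d['confidence'],2)) for d in ctrl.tip_of('wrist',n)[:3]])
for p in [(.6,-.059,.093),(.597,-.149,.093)]: print(proj('wrist',p,mt))
E
```

```text
time: 3.2
tool_pos: [0.6015, -0.1, 0.3043]
eef_rot: [1.0, -0.0, -0.001, -0.0]
contact_force: [-1.3, -0.5, -0.6]
gripper_width: 0.0851
[ 0.60150853 -0.10002866  0.30433835]
bracket [([0.598, -0.1046, 0.0019], 0.76)]
drift_hole [([0.5981, -0.0601, 0.0968], 0.84)]
lock_hole [([0.5961, -0.1518, 0.0966], 0.82)]
tongue_drift_hole [([0.76, -0.0222, 0.001], 0.73), ([0.5954, -0.068, 0.0766], 0.64)]
drift_ring [([0.5996, -0.0574, 0.093], 0.61)]
[322.77035264 120.11545688]
[320.11148259 206.23990604]
```

View pics/w1.png

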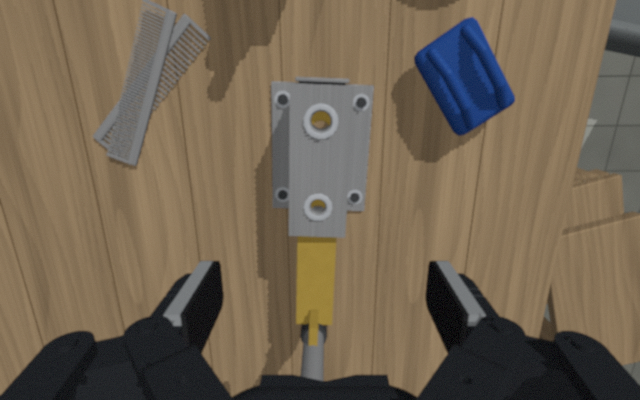

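The wrist view shows the drift-hole ring at (321,121), the lock-hole ring at (318,207), the tongue and post below (−y), and the buffer above. I'll refine the ring centres.

```bash
cat >> h.py <<'E'
def ring(cam,px,r,z,mt,im,thr,name=None):
    x,y=map(int,px); c=im[y-r:y+r,x-r:x+r].astype(int)
    m=(c.min(2)>thr).astype(np.uint8)
    n,l,s,ce=cv2.connectedComponentsWithStats(m)
    k=1+np.argmax(s[1:,4]); m=(l==k).astype(np.uint8)
    cn,_=cv2.findContours(m,cv2.RETR_EXTERNAL,cv2.CHAIN_APPROX_NONE)
    e=cv2.fitEllipse(max(cn,key=len)); ctr=np.array(e[0])+[x-r,y-r]
    if name: cv2.imwrite(name,cv2.resize(np.hstack([c.astype(np.uint8)[:,:,::-1],np.repeat(m[:,:,None]*255,3,2)]),None,fx=6,fy=6))
    return ctr,e[1],atz(cam,ctr,z,mt)
E
python3 - <<'E'
from h import *
mt=T('wrist'); im=ctrl.snapshot('wrist')
for n,p in [('d',(321,121)),('l',(318,207))]:
  for t in (170,190,205): print(n,t,[np.round(v,4) for v in ring('wrist',p,24,.093,mt,im,t,f'pics/r{n}{t}.png')])
print(im[121,335:345],im[121,350])
E
```

```text
Traceback (most recent call last):
  File "h.py", line 27, in ring
    k=1+np.argmax(s[1:,4]); m=(l==k).astype(np.uint8)
        ~~~~~~~~~^^^^^^^^^
ValueError: attempt to get argmax of an empty sequence
```

```bash
python3 - <<'E'
from h import *
mt=T('wrist'); im=ctrl.snapshot('wrist')
print(im[121,330:352].min(1), im[207,300:336].min(1))
for n,p in [('d',(321,121)),('l',(318,207))]:
  for t in (145,155,165,175): 
   try: print(n,t,[np.round(v,4) for v in ring('wrist',p,24,.093,mt,im,t,f'pics/r{n}{t}.png')])
   except Exception as e: print(e)
E
```

```text
[ 45  60  84 114 140 155 159 158 156 147 132 125 124 126 126 124 125 124
 124 123 124 123] [123 124 125 121 115 118 137 152 158 158 154 143 130 118 109 101  93  90
  89  85  83  86  84  83  84  84  93 111 135 151 158 156 152 142 128 123]
d 145 [array([322.3543, 118.4076]), array([32.826, 33.712]), array([ 0.5979, -0.0592,  0.093 ])]
d 155 [array([322.4588, 118.1195]), array([30.8797, 32.0466]), array([ 0.598 , -0.0589,  0.093 ])]
d 165 [array([326. , 103.5]), array([0., 1.]), array([ 0.6015, -0.0449,  0.093 ])]
attempt to get argmax of an empty sequence
l 145 [array([319.5622, 204.0667]), array([24.9288, 26.5849]), array([ 0.5946, -0.1491,  0.093 ])]
l 155 [array([319.4707, 203.86  ]), array([22.2809, 23.1727]), array([ 0.5945, -0.1488,  0.093 ])]
l 165 [array([324.4999, 193.9999]), array([0.0509, 0.1679]), array([ 0.5999, -0.1378,  0.093 ])]
attempt to get argmax of an empty sequence
```

```bash
python3 -m crank '{"jaw":[85,85,85,85,85,85,85,85,85],"offset":[[-0.12,-1,-0.05],[-0.12,-1,-0.05],[-0.12,-1,-0.05],[-0.12,-1,-0.05],[-0.12,-1,-0.05],[-0.12,-1,-0.05],[-0.12,-1,-0.05],[-0.12,-1,-0.05],[-0.12,-1,-0.05]],"twist":[0,0,0,0,0,0,0,0,0]}'
python3 - <<'E'
from h import *
print(ctrl.state()['tool_pos'],ctrl.state()['eef_rot'])
ctrl.snapshot('wrist');mt=T('wrist'); im=snap('wrist','w2')
for n in ['drift','drift_collar','lockpin','lockpin_collar']:
    print(n,[(np.round(d['point'],4).tolist(),round(d['confidence'],2)) for d in ctrl.tip_of('wrist',n)[:3]])
E
```

```text
time: 4.35
tool_pos: [0.5633, 0.2022, 0.3217]
eef_rot: [1.0, 0.002, 0.0, -0.0]
contact_force: [0.4, -0.5, -0.4]
gripper_width: 0.0851
[0.56330519 0.20220798 0.32167604] [ 9.99997517e-01  2.15129995e-03  3.65760526e-04 -4.50747038e-04]
drift [([0.5655, 0.2703, 0.1341], 0.72)]
drift_collar [([0.5646, 0.2741, 0.1089], 0.89)]
lockpin [([0.5659, 0.1834, 0.131], 0.68), ([0.5389, 0.0896, 0.0887], 0.64)]
lockpin_collar [([0.5388, 0.0924, 0.0603], 0.75), ([0.5658, 0.1807, 0.1068], 0.7)]
```

View pics/w2.png

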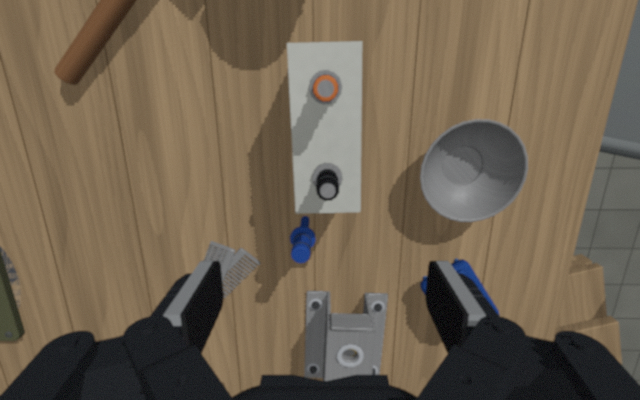

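Wrist view: orange drift head at (326,88), black pin at (327,187), blue look-alike at (302,243).

```bash
python3 - <<'E'
from h import *
mt=T('wrist'); im=ctrl.snapshot('wrist')
print(mt[0]['fx'])
o=((im[:,:,0].astype(int)-im[:,:,2])>60)&(np.add.outer(np.arange(400),np.zeros(640))<115)&(np.abs(np.arange(640)-326)<25)[None]
ys,xs=np.nonzero(o);print(xs.min(),xs.max(),ys.min(),ys.max())
print(atz('wrist',((xs.min()+xs.max())/2,(ys.min()+ys.max())/2),.150,mt))
for p in [(327,190)]: print(atz('wrist',p,.152,mt))
print(proj('wrist',(.5655,.272,.152),mt),proj('wrist',(.566,.182,.152),mt))
cv2.imwrite('pics/w2c.png',cv2.resize(im[50:220,270:390],None,fx=3.4,fy=3.4,interpolation=cv2.INTER_CUBIC)[:,:,::-1])
E
```

```text
354.5877213064473
312 336 72 97
[0.56459782 0.2724876  0.15      ]
[0.56713723 0.17972248 0.152     ]
[325.073988    85.14785473] [325.7648937  187.64142848]
```

View pics/w2c.png

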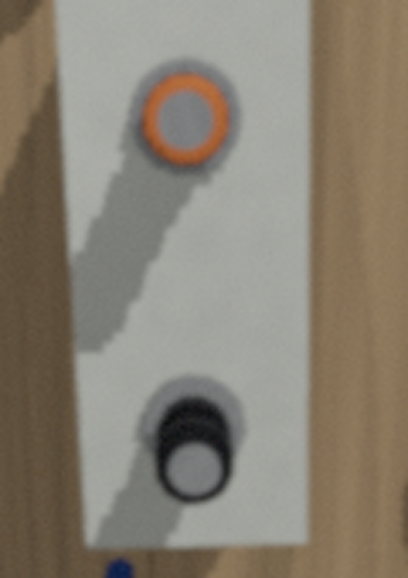

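```bash
python3 - <<'E'
from h import *
print(ctrl.state()['tool_pos'],ctrl.state()['time'])
E
python3 -m crank '{"jaw":[60,60,60,60,60,60],"offset":[[0.005,-0.235,0.2],[0.005,-0.235,0.2],[0.005,-0.235,0.4],[0.005,-0.235,0.4],[0.005,-0.235,0.4],[0.005,-0.235,0.4]],"twist":[0,0,0,0,0,0]}'
python3 - <<'E'
from h import *
mt=T('wrist'); im=snap('wrist','w3');print(mt[1][:3,3],ctrl.state()['tool_pos'],ctrl.state()['gripper_width'])
print(proj('wrist',(.565,.2725,.152),mt))
E
```

```text
[0.56427122 0.19773245 0.32138723] 4.7
time: 5.2
tool_pos: [0.5646, 0.2685, 0.2002]
eef_rot: [1.0, -0.0, -0.002, 0.001]
contact_force: [-0.3, 0.5, 0.7]
gripper_width: 0.0598
[0.56559996 0.34870702 0.34275904] [0.56607117 0.26907974 0.2023104 ] 0.060034268173808455
[324.46030618 216.53038454]
```

View pics/w3.png

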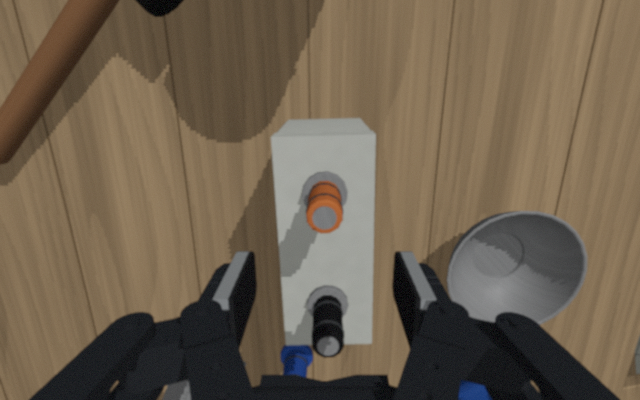

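The drift grip top at (324,218) is centred between the fingers and agrees with the prediction. Descending and gripping.

```bash
python3 -m crank '{"jaw":[60,60,60,60,60,20,14,14,14,14,14,14],"offset":[[-0.003,-0.008,0.12],[-0.003,-0.008,0.22],[-0.003,-0.008,0.285],[-0.003,-0.008,0.285],[-0.003,-0.008,0.285],[-0.003,-0.008,0.285],[-0.003,-0.008,0.285],[-0.003,-0.008,0.285],[-0.003,-0.008,0.285],[-0.003,-0.008,0.285],[-0.003,-0.008,0.285],[-0.003,-0.008,0.285]],"twist":[0,0,0,0,0,0,0,0,0,0,0,0]}' 100
python3 - <<'E'
from h import *
im=snap('wrist','w4')
for i in range(3): s=ctrl.state();print(s['tool_pos'],s['gripper_width'],s['contact_force'],s['ft_torque']);ctrl.snapshot('wrist')
E
```

```text
time: 6.25
tool_pos: [0.566, 0.2728, 0.1185]
eef_rot: [1.0, -0.0, 0.002, -0.001]
contact_force: [-0.1, -0.1, 6.3]
gripper_width: 0.0196
[0.56600264 0.27284721 0.11846243] 0.019701576829742634 [-0.71770814 -0.02416641  6.35323098] [-0.09031501  0.21416085  0.01865418]
[0.5659761  0.27283612 0.11845232] 0.019514995909618027 [-1.25220666 -0.11256927  6.92976411] [-0.11250703  0.21487047  0.00069002]
[0.5659963  0.27286433 0.11846614] 0.02015289966612255 [-0.59701322 -0.93928675  5.99713715] [-0.13451926  0.20086903 -0.00267623]
```

View pics/w4.png

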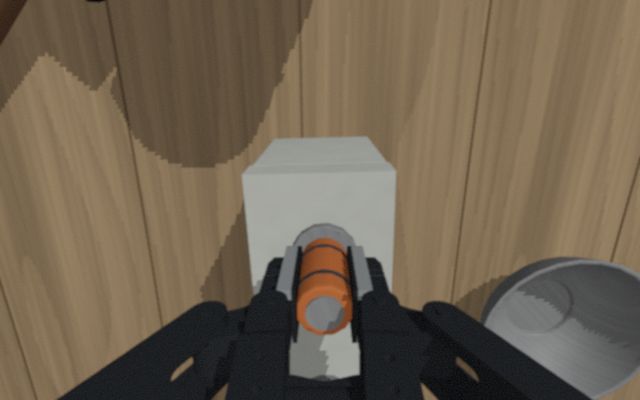

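Gripped at 19.7 mm, with the fingers just above the collar. Lifting 0.15 m.

```bash
python3 -m crank '{"jaw":[14,14,14,14,14,14,14],"offset":[[0,0,-0.06],[0,0,-0.16],[0,0,-0.27],[0,0,-0.38],[0,0,-0.5],[0,0,-0.5],[0,0,-0.5]],"twist":[0,0,0,0,0,0,0]}'
python3 - <<'E'
from h import *
ctrl.snapshot('wrist');ctrl.snapshot('wrist');mt=T('wrist');im=snap('wrist','w5')
s=ctrl.state();print(s['tool_pos'],s['gripper_width'],s['contact_force'],s['ft_torque'])
im=ctrl.snapshot('side');cv2.imwrite('pics/s5.png',cv2.resize(im[100:300,200:420],None,fx=2.8,fy=2.8)[:,:,::-1])
E
```

```text
time: 7.03
tool_pos: [0.5663, 0.273, 0.2694]
eef_rot: [1.0, 0.0, 0.003, -0.002]
contact_force: [0.3, -0.2, -2.1]
gripper_width: 0.0195
[0.56377302 0.27185408 0.26435229] 0.019495848387625185 [-0.26688005 -0.23447411 -1.93388817] [0.04097352 0.05274913 0.00917915]
```

View pics/w5.png

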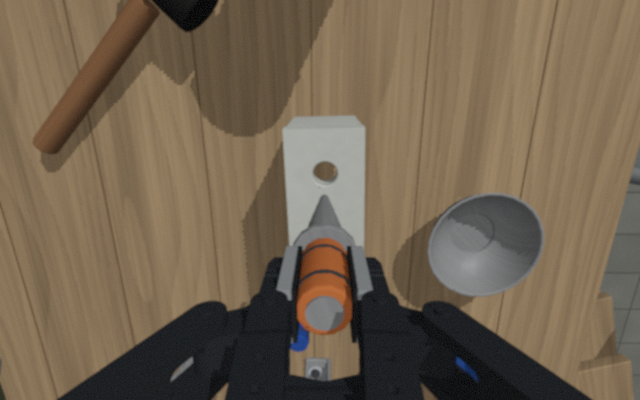

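View pics/s5.png

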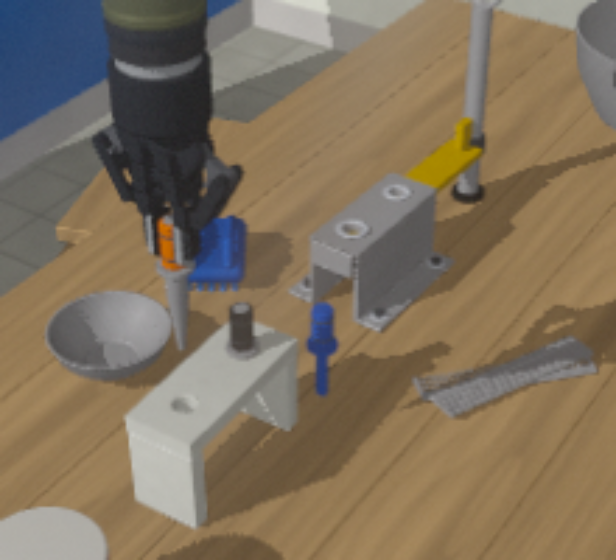

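The drift hangs vertically, tip at (324,197) and grip top at (325,315) in the wrist view. I'll work out its offset in the tool frame.

```bash
cat >> h.py <<'E'
def tool(px,zt):
    m=ctrl.camera_model('wrist'); return atz('wrist',px,zt,(m,np.array(m['tool_from_camera'])))
def ptool(p):
    m=ctrl.camera_model('wrist'); return proj('wrist',p,(m,np.array(m['tool_from_camera'])))
E
python3 - <<'E'
from h import *
im=cv2.imread('pics/w5.png')
cv2.imwrite('pics/w5c.png',cv2.resize(im[180:345,270:380],None,fx=3.6,fy=3.6,interpolation=cv2.INTER_CUBIC))
print('tip',tool((324,197),.0965),'top',tool((325,315),-.0335))
print(ptool((0,0,.0965)),ptool((0,0,-.0335)),ptool((0,0,.0135)))
E
```

```text
tip [0.00023188 0.0002267  0.0965    ] top [ 0.00068638  0.00192912 -0.0335    ]
[323.67403138 196.69772554] [323.10838731 310.4727585 ] [323.40667995 250.51771048]
```

View pics/w5c.png

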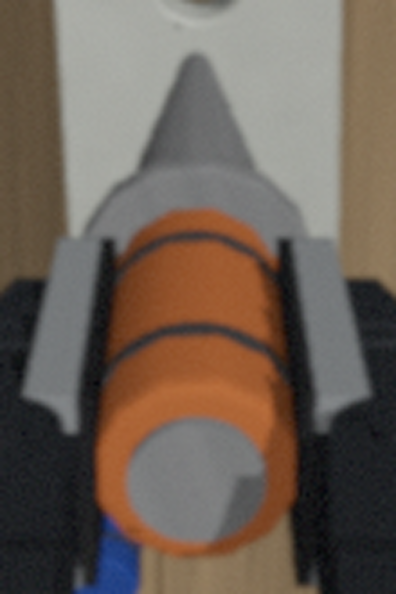

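Drift axis sits within about 1 mm of the tool axis. Moving over toward the drift hole.

```bash
python3 -m crank '{"jaw":[14,14,14,14,14,14,14,14,14,14,14],"offset":[[0,0,-0.05],[0.11,0.1,-0.05],[0.11,0.24,-0.05],[0.11,0.37,-0.05],[0.11,0.5,-0.05],[0.11,0.63,-0.05],[0.11,0.76,-0.05],[0.11,0.87,-0.05],[0.11,0.95,-0.05],[0.11,0.95,-0.05],[0.11,0.95,-0.05]],"twist":[0,0,0,0,0,0,0,0,0,0,0]}'
python3 - <<'E'
from h import *
for i in range(3): ctrl.snapshot('wrist'); s=ctrl.state();print(s['tool_pos'],s['eef_rot'])
mt=T('wrist');im=snap('wrist','w6')
s=ctrl.state();print(s['tool_pos'],s['gripper_width'],s['contact_force'],s['ft_torque'])
for p in [(.598,-.059,.093),(.5945,-.149,.093)]: print(proj('wrist',p,mt))
E
```

```text
time: 8.15
tool_pos: [0.5967, -0.0141, 0.2792]
eef_rot: [1.0, -0.001, -0.002, -0.0]
contact_force: [-0.9, 0.9, -2.4]
gripper_width: 0.0196
[ 0.59690224 -0.01296543  0.27938645] [ 9.99998838e-01 -5.77592997e-04 -1.36100884e-03 -3.72421417e-04]
[ 0.5970577  -0.01226889  0.27962804] [ 9.99999309e-01  5.28400239e-05 -1.13222756e-03 -3.11489568e-04]
[ 0.5971983  -0.01184216  0.2799032 ] [ 9.99999463e-01  4.90321460e-04 -8.82945115e-04 -2.31799161e-04]
[ 0.59732844 -0.01158208  0.28013762] 0.020061210352054236 [ 0.29782708 -0.6259144  -1.56721994] [ 0.03446749 -0.02053116 -0.02698989]
[324.92064771 212.96266818]
[321.50630946 291.44218261]
```

View pics/w6.png

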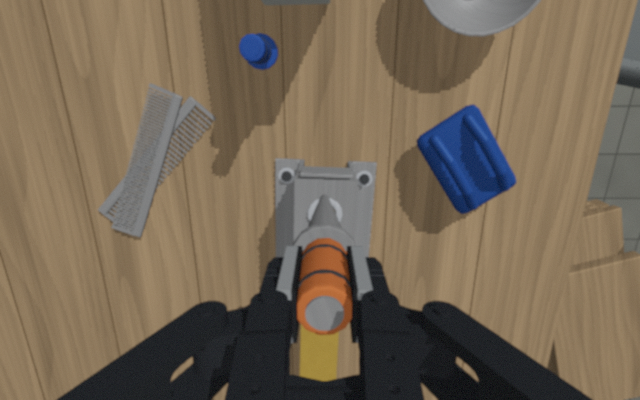

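```bash
python3 -m crank '{"jaw":[14,14,14,14,14,14,14,14,14,14],"offset":[[0.002,0.08,0],[0.002,0.157,0],[0.002,0.157,0.08],[0.002,0.157,0.16],[0.002,0.157,0.22],[0.002,0.157,0.26],[0.002,0.157,0.26],[0.002,0.157,0.26],[0.002,0.157,0.26],[0.002,0.157,0.26]],"twist":[0,0,0,0,0,0,0,0,0,0]}'
python3 - <<'E'
from h import *
for i in range(6): ctrl.snapshot('wrist')
mt=T('wrist');im=ctrl.snapshot('wrist')
cv2.imwrite('pics/w7.png',cv2.resize(im[90:340,200:450],None,fx=2.4,fy=2.4,interpolation=cv2.INTER_CUBIC)[:,:,::-1])
s=ctrl.state();print(s['tool_pos'],s['gripper_width'],s['contact_force'],s['ft_torque'])
for p in [(.598,-.059,.093),(.5945,-.149,.093)]: print(proj('wrist',p,mt))
im=ctrl.snapshot('side');cv2.imwrite('pics/s7.png',cv2.resize(im[60:260,270:420],None,fx=2.8,fy=2.8,interpolation=cv2.INTER_CUBIC)[:,:,::-1])
E
```

```text
time: 9.18
tool_pos: [0.5992, -0.0594, 0.2042]
eef_rot: [1.0, 0.0, 0.001, 0.0]
contact_force: [0.3, 0.8, -1.0]
gripper_width: 0.0196
[ 0.59836002 -0.05991811  0.20314048] 0.01933921384703031 [-0.57053812 -0.56428162 -1.55189814] [-0.02089037  0.05636406  0.02565467]
[322.9810702  189.67276332]
[318.84638622 293.82720568]
```

View pics/w7.png

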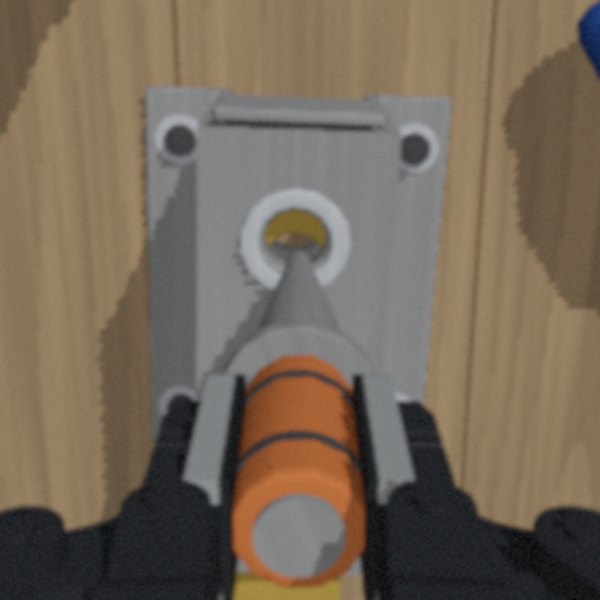

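View pics/s7.png

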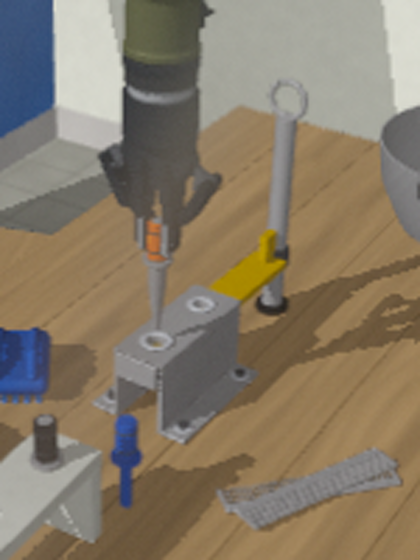

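The ring is centred at about px (323.3,191.3), the tip at about (324,195). Relative offset:

```bash
python3 - <<'E'
from h import *
im=ctrl.snapshot('wrist');s=ctrl.state();print(s['tool_pos'],s['time'])
g=im.min(2).astype(int)
zt=s['tool_pos'][2]-.093
print('hole in tool',tool((323.3,191.3),zt),'tip top-edge', tool((324.2,194.2),.0965), ptool((0,0.0005,.0965)))
c=im[165:250,290:360];cv2.imwrite('pics/w8.png',cv2.resize(c,None,fx=8,fy=7,interpolation=cv2.INTER_CUBIC)[:,:,::-1])
E
```

```text
[ 0.59824773 -0.05993539  0.2029233 ] 9.6333
hole in tool [-0.00030024  0.00022836  0.1099233 ] tip top-edge [ 0.00037432 -0.00186993  0.0965    ] [323.67348477 197.36537335]
```

View pics/w8.png

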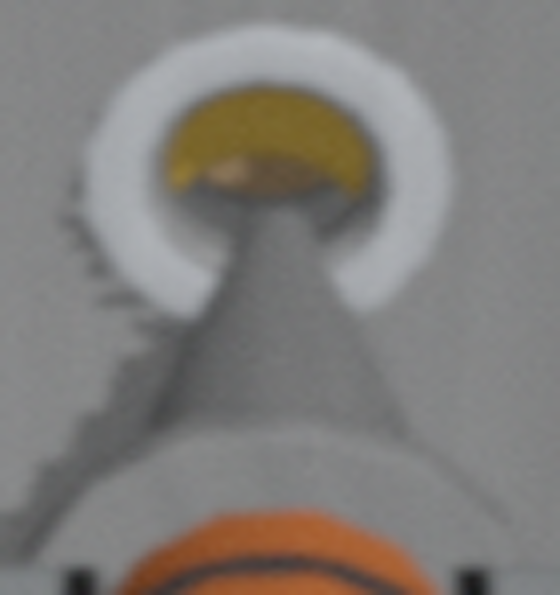

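```bash
python3 - <<'E'
from h import *
for y in (186,187,188): print(tool((323.7,y),.1224), tool((323.7,y),.1324)[1])
E
```

```text
[-1.98804275e-05 -1.54926804e-04  1.22400000e-01] 0.0028528913896792157
[-2.00887858e-05  6.60749499e-04  1.22400000e-01] 0.0036993310834907422
[-2.02974237e-05  1.47792569e-03  1.22400000e-01] 0.004547327228944714
```

The tongue edge indicates it's about 10 mm out, so its hole edge lies near the axis. A 6 mm tip coming straight down would hit the tongue's top. So I'll enter about 5 mm toward −y, drop the tip just past the tongue's top face, then recentre while descending.

```bash
python3 -m crank '{"jaw":[14,14,14,14,14,14,14,14,14,14,14,14],"offset":[[-0.002,0.016,0],[-0.002,0.016,0],[-0.002,0.016,0.01],[-0.002,0.016,0.02],[-0.002,0.016,0.03],[-0.002,0.016,0.04],[-0.002,0.016,0.05],[-0.002,0.016,0.06],[-0.002,0.016,0.06],[-0.002,0.016,0.06],[-0.002,0.016,0.06],[-0.002,0.016,0.06]],"twist":[0,0,0,0,0,0,0,0,0,0,0,0]}'
python3 - <<'E'
from h import *
im=ctrl.snapshot('wrist');s=ctrl.state();print(s['tool_pos'],s['time'],s['contact_force'])
c=im[150:250,280:370];cv2.imwrite('pics/w9.png',cv2.resize(c,None,fx=6,fy=6,interpolation=cv2.INTER_CUBIC)[:,:,::-1])
E
```

```text
time: 10.63
tool_pos: [0.5978, -0.0647, 0.185]
eef_rot: [1.0, -0.0, 0.0, 0.0]
contact_force: [-1.3, -0.4, -1.9]
gripper_width: 0.0202
[ 0.59778275 -0.0646801   0.1850397 ] 10.6833 [ 0.26734632  0.52169606 -2.0026112 ]
```

View pics/w9.png

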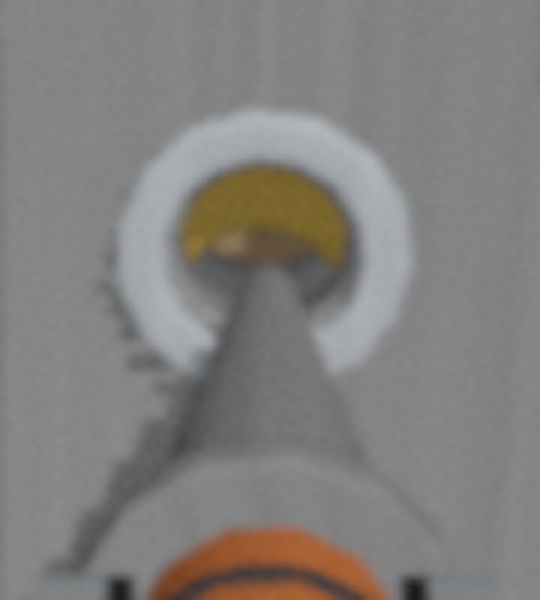

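Tip at crop (265,268) is in the ring, centred in x, no force. Going on past the tongue's top face.

```bash
python3 -m crank '{"jaw":[14,14,14,14,14,14,14,14,14],"offset":[[0,0,0.005],[0,0,0.01],[0,0,0.015],[0,0,0.02],[0,0,0.025],[0,0,0.03],[0,0,0.038],[0,0,0.038],[0,0,0.038]],"twist":[0,0,0,0,0,0,0,0,0]}'
python3 - <<'E'
from h import *
im=ctrl.snapshot('wrist');s=ctrl.state();print(s['tool_pos'],s['time'],s['contact_force'])
c=im[150:250,280:370];cv2.imwrite('pics/w10.png',cv2.resize(c,None,fx=6,fy=6,interpolation=cv2.INTER_CUBIC)[:,:,::-1])
E
```

```text
time: 11.43
tool_pos: [0.5974, -0.0646, 0.1732]
eef_rot: [1.0, -0.0, -0.0, -0.0]
contact_force: [0.1, 0.7, -1.6]
gripper_width: 0.0199
[ 0.59755192 -0.06464347  0.1732913 ] 11.4833 [-0.47227007  0.03030685 -1.34085899]
```

View pics/w10.png

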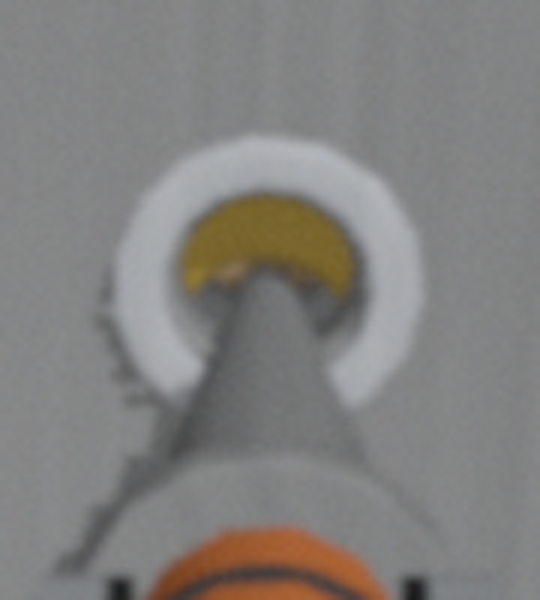

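```bash
python3 -m crank '{"jaw":[14,14,14,14,14,14],"offset":[[0,0,0.006],[0,0,0.012],[0,-0.002,0.016],[0,-0.004,0.02],[0,-0.004,0.02],[0,-0.004,0.02]],"twist":[0,0,0,0,0,0]}'
python3 - <<'E'
from h import *
s=ctrl.state();print(s['tool_pos'],s['time'],s['contact_force'])
E
```

```text
time: 11.98
tool_pos: [0.5975, -0.0635, 0.1673]
eef_rot: [1.0, -0.0, -0.0, 0.0]
contact_force: [-0.0, 0.3, -1.4]
gripper_width: 0.0195
[ 0.59749746 -0.06353595  0.16727543] 11.9833 [-0.04712873  0.25718776 -1.36762584]
```

```bash
python3 -m crank '{"jaw":[14,14,14,14,14,14,14,14],"offset":[[0,-0.001,0.006],[0,-0.002,0.012],[0,-0.003,0.018],[0,-0.004,0.024],[0,-0.005,0.03],[0,-0.005,0.034],[0,-0.005,0.034],[0,-0.005,0.034]],"twist":[0,0,0,0,0,0,0,0]}'
python3 - <<'E'
from h import *
im=ctrl.snapshot('wrist');s=ctrl.state();print(s['tool_pos'],s['time'],s['contact_force'],s['ft_torque'])
c=im[150:250,280:370];cv2.imwrite('pics/w11.png',cv2.resize(c,None,fx=6,fy=6,interpolation=cv2.INTER_CUBIC)[:,:,::-1])
E
```

```text
time: 12.65
tool_pos: [0.598, -0.0624, 0.1575]
eef_rot: [1.0, -0.0, 0.001, 0.0]
contact_force: [-0.3, -3.3, 3.2]
gripper_width: 0.0198
[ 0.59800874 -0.06240212  0.15749208] 12.7 [ 0.38160164 -3.58921979  3.90337854] [-1.13315094 -0.00822666 -0.00865555]
```

View pics/w11.png

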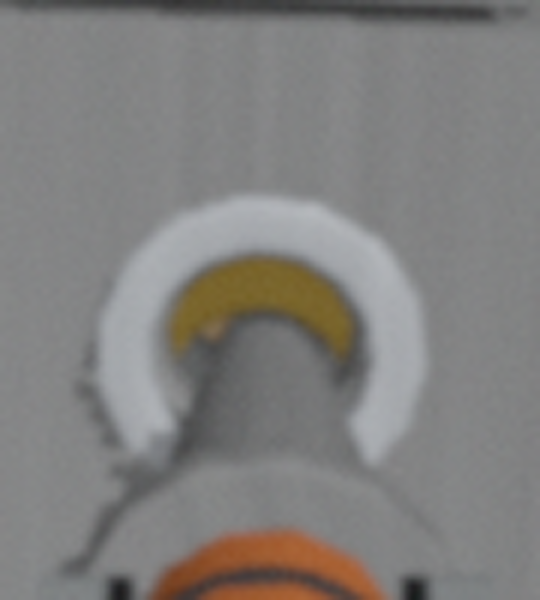

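The drift is in the tongue hole and the force is pushing the tongue as intended (about 4 N). Continuing with recentring.

```bash
python3 -m crank '{"jaw":[14,14,14,14,14,14,14,14],"offset":[[0,-0.001,0.006],[0,-0.002,0.012],[0,-0.003,0.018],[0,-0.004,0.024],[0,-0.005,0.03],[0,-0.006,0.034],[0,-0.006,0.034],[0,-0.006,0.034]],"twist":[0,0,0,0,0,0,0,0]}'
python3 - <<'E'
from h import *
s=ctrl.state();print(s['tool_pos'],s['time'],s['contact_force'],s['ft_torque'])
E
```

```text
time: 13.37
tool_pos: [0.5978, -0.0611, 0.1473]
eef_rot: [1.0, -0.0, 0.0, 0.001]
contact_force: [-0.4, -5.2, 4.9]
gripper_width: 0.0195
[ 0.59780634 -0.06108859  0.14725938] 13.3667 [-0.44134599 -5.16815201  4.9254151 ] [-1.4608383   0.10505704  0.01104697]
```

```bash
python3 -m crank '{"jaw":[14,14,14,14,14,14,14,14],"offset":[[0,-0.001,0.006],[0,-0.002,0.012],[0,-0.003,0.018],[0,-0.004,0.024],[0,-0.004,0.03],[0,-0.004,0.034],[0,-0.004,0.034],[0,-0.004,0.034]],"twist":[0,0,0,0,0,0,0,0]}'
python3 - <<'E'
from h import *
im=ctrl.snapshot('wrist');s=ctrl.state();print(s['tool_pos'],s['time'],s['contact_force'],s['ft_torque'])
c=im[150:330,260:390];cv2.imwrite('pics/w12.png',cv2.resize(c,None,fx=4,fy=3.3,interpolation=cv2.INTER_CUBIC)[:,:,::-1])
E
```

```text
time: 14.03
tool_pos: [0.5977, -0.0601, 0.1376]
eef_rot: [1.0, -0.0, 0.0, 0.001]
contact_force: [-2.0, -5.7, 7.1]
gripper_width: 0.0196
[ 0.59767379 -0.06011555  0.13753147] 14.0833 [-1.16982176 -5.97163828  6.94464142] [-1.48693431  0.42465034  0.03198766]
```

View pics/w12.png

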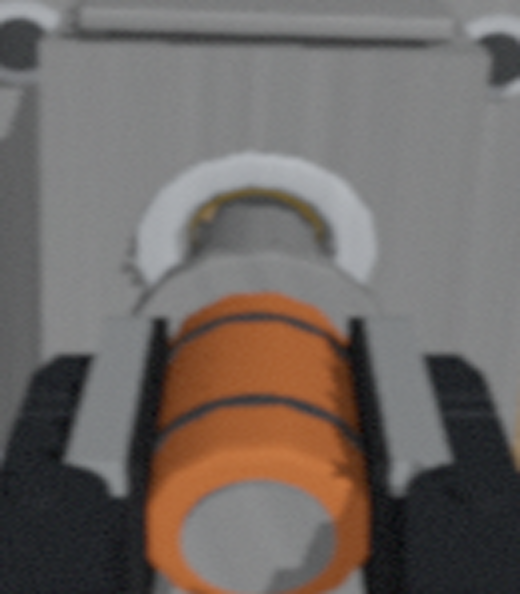

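```bash
python3 -m crank '{"jaw":[14,14,14,14,14,14,14,14],"offset":[[0,-0.001,0.006],[0,-0.001,0.012],[0,-0.001,0.018],[0,-0.001,0.024],[0,-0.001,0.03],[0,-0.001,0.034],[0,-0.001,0.034],[0,-0.001,0.034]],"twist":[0,0,0,0,0,0,0,0]}'
python3 - <<'E'
from h import *
im=ctrl.snapshot('wrist');s=ctrl.state();print(s['tool_pos'],s['time'],s['contact_force'],s['ft_torque'],s['eef_rot'])
c=im[150:330,260:390];cv2.imwrite('pics/w13.png',cv2.resize(c,None,fx=4,fy=3.3,interpolation=cv2.INTER_CUBIC)[:,:,::-1])
E
```

```text
time: 14.75
tool_pos: [0.5976, -0.0595, 0.1279]
eef_rot: [1.0, -0.0, 0.0, 0.001]
contact_force: [-2.5, -4.6, 11.2]
gripper_width: 0.0197
[ 0.59762376 -0.05949642  0.12786667] 14.8 [-3.04401781 -5.07801586  9.34094153] [-1.29143072  0.60753591  0.02704468] [ 9.99999469e-01 -2.60147853e-04  4.08500798e-04  9.09449613e-04]
```

View pics/w13.png

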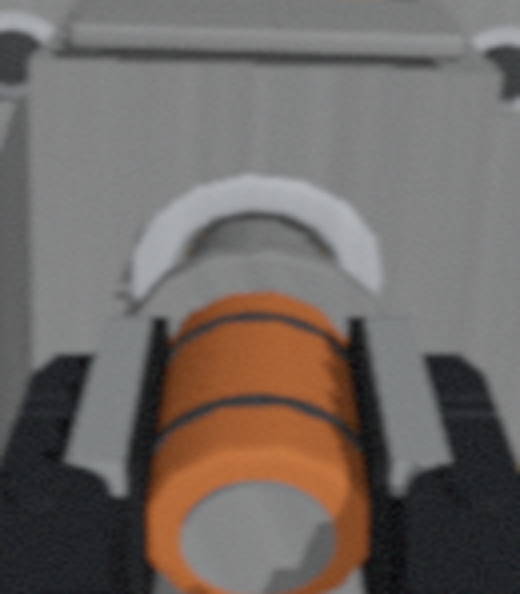

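Slight −x load (about 3 N), so I'll ease x by −0.5 mm and keep on.

```bash
python3 -m crank '{"jaw":[14,14,14,14,14,14,14,14],"offset":[[-0.001,0,0.004],[-0.002,0,0.01],[-0.002,0,0.016],[-0.002,0,0.022],[-0.002,0,0.028],[-0.002,0,0.034],[-0.002,0,0.034],[-0.002,0,0.034]],"twist":[0,0,0,0,0,0,0,0]}'
python3 - <<'E'
from h import *
s=ctrl.state();print(s['tool_pos'],s['time'],s['contact_force'],s['ft_torque'],s['eef_rot'])
E
```

```text
time: 15.47
tool_pos: [0.5975, -0.0596, 0.1175]
eef_rot: [1.0, -0.0, 0.001, 0.001]
contact_force: [-1.4, -4.8, 8.5]
gripper_width: 0.0195
[ 0.59750199 -0.05958726  0.11751489] 15.4667 [-1.3890287  -4.76079669  8.52928186] [-1.34390286  0.33783123  0.00467378] [ 9.99999188e-01 -2.69702853e-04  7.79562846e-04  9.71703611e-04]
```

```bash
python3 -m crank '{"jaw":[14,14,14,14,14,14,14],"offset":[[-0.001,0,0.005],[-0.001,0,0.01],[-0.001,0,0.016],[-0.001,0,0.022],[-0.001,0,0.027],[-0.001,0,0.027],[-0.001,0,0.027]],"twist":[0,0,0,0,0,0,0]}'
python3 - <<'E'
from h import *
im=ctrl.snapshot('wrist');s=ctrl.state();print(s['tool_pos'],s['time'],s['contact_force'],s['ft_torque'],s['gripper_width'])
c=im[150:330,260:390];cv2.imwrite('pics/w14.png',cv2.resize(c,None,fx=4,fy=3.3,interpolation=cv2.INTER_CUBIC)[:,:,::-1])
E
```

```text
time: 16.05
tool_pos: [0.5974, -0.0597, 0.1096]
eef_rot: [1.0, -0.0, 0.001, 0.001]
contact_force: [-1.4, -5.4, 8.9]
gripper_width: 0.0194
[ 0.59745021 -0.05970412  0.10961921] 16.1 [-1.68675429 -6.16273305  8.80601925] [-1.34739105  0.33433299  0.03378657] 0.019704960596737525
```

View pics/w14.png

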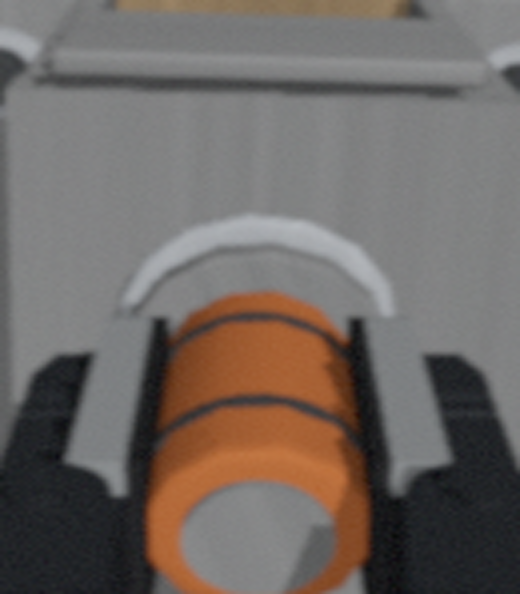

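Nearly home, ring still showing a gap in the shading. Creeping in until the contact force steps up.

```bash
python3 -m crank '{"jaw":[14,14,14,14,14],"offset":[[0,0,0.003],[0,0,0.006],[0,0,0.009],[0,0,0.009],[0,0,0.009]],"twist":[0,0,0,0,0]}'
python3 -m crank '{"jaw":[14,14,14,14],"offset":[[0,0,0.002],[0,0,0.003],[0,0,0.003],[0,0,0.003]],"twist":[0,0,0,0]}'
```

```text
time: 16.52
tool_pos: [0.5975, -0.0598, 0.1071]
eef_rot: [1.0, -0.0, 0.001, 0.001]
contact_force: [-1.2, -5.6, 10.3]
gripper_width: 0.0195
time: 16.85
tool_pos: [0.5975, -0.0598, 0.1066]
eef_rot: [1.0, -0.0, 0.001, 0.001]
contact_force: [-2.4, -5.7, 12.2]
gripper_width: 0.0201
```

```bash
python3 -m crank '{"jaw":[14,14,14,14],"offset":[[0,0,0.002],[0,0,0.003],[0,0,0.003],[0,0,0.003]],"twist":[0,0,0,0]}'
python3 -m crank '{"jaw":[14,14,14,14],"offset":[[0,0,0.002],[0,0,0.003],[0,0,0.003],[0,0,0.003]],"twist":[0,0,0,0]}'
```

```text
time: 17.18
tool_pos: [0.5975, -0.0599, 0.1065]
eef_rot: [1.0, -0.0, 0.001, 0.001]
contact_force: [-3.3, -5.3, 17.2]
gripper_width: 0.0197
time: 17.52
tool_pos: [0.5975, -0.0599, 0.1065]
eef_rot: [1.0, -0.0, 0.002, 0.001]
contact_force: [-5.6, -6.2, 21.4]
gripper_width: 0.0199
```

z has stopped at 0.1065, exactly the expected home height, and the force stepped up to 21 N. The collar is home. I'll ease the preload, open, and back off.

```bash
python3 -m crank '{"jaw":[14,14,30,50,55,55,55],"offset":[[0,0,-0.005],[0,0,-0.006],[0,0,-0.008],[0,0,-0.008],[0,0,-0.008],[0,0,-0.008],[0,0,-0.008]],"twist":[0,0,0,0,0,0,0]}'
python3 -m crank '{"jaw":[60,60,60,60,60,60,60],"offset":[[0,0,-0.08],[0,0,-0.2],[0,0,-0.3],[0,-0.1,-0.4],[0,-0.1,-0.4],[0,-0.1,-0.4],[0,-0.1,-0.4]],"twist":[0,0,0,0,0,0,0]}'
python3 - <<'E'
from h import *
ctrl.snapshot('wrist');ctrl.snapshot('wrist');mt=T('wrist');im=snap('wrist','w15');s=ctrl.state();print(s['tool_pos'],s['time'],s['contact_force'])
for n in ['drift','drift_collar','lock_hole']: print(n,[(np.round(d['point'],4).tolist(),round(d['confidence'],2)) for d in ctrl.tip_of('wrist',n)[:2]])
im=ctrl.snapshot('side');cv2.imwrite('pics/s15.png',cv2.resize(im[60:260,270:420],None,fx=2.8,fy=2.8,interpolation=cv2.INTER_CUBIC)[:,:,::-1])
E
```

```text
time: 18.1
tool_pos: [0.5963, -0.0581, 0.1046]
eef_rot: [1.0, 0.0, -0.001, -0.0]
contact_force: [-0.0, 0.2, -0.4]
gripper_width: 0.055
time: 18.68
tool_pos: [0.5964, -0.0284, 0.2246]
eef_rot: [1.0, 0.0, -0.0, -0.0]
contact_force: [-0.6, -0.5, -0.5]
gripper_width: 0.0598
[ 0.59559457 -0.02900681  0.22340975] 18.8333 [ 0.67654903 -0.69437787  0.55772871]
drift [([0.5969, -0.0607, 0.1203], 0.89), ([0.598, -0.0588, 0.0935], 0.19)]
drift_collar [([0.6, -0.0574, 0.0944], 0.91)]
lock_hole [([0.5966, -0.1515, 0.0971], 0.83)]
```

View pics/w15.png

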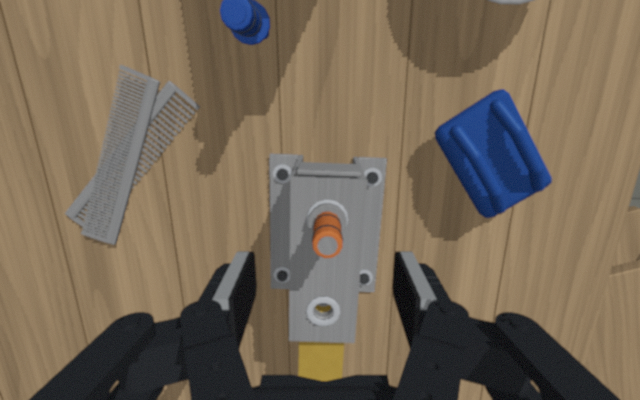

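View pics/s15.png

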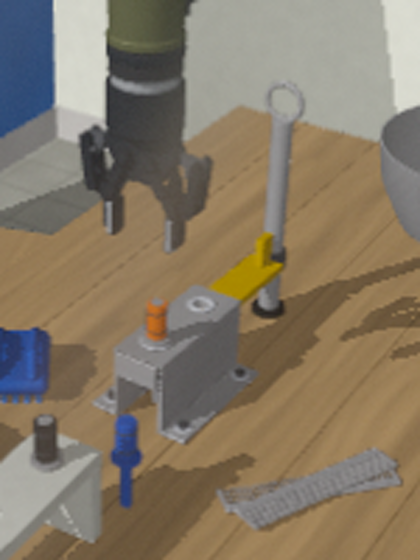

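The drift stands home: grip at (327,235) in the wrist view, collar on the ring. The lock hole is visible at (323,312) with most of it open. Next, the black lock pin.

```bash
python3 -m crank '{"jaw":[60,60,60,60,60,60,60,60,60],"offset":[[-0.096,-0.7,0],[-0.096,-0.7,0],[-0.096,-0.7,0],[-0.096,-0.7,0],[-0.096,-0.7,0],[-0.096,-0.7,0.05],[-0.096,-0.7,0.08],[-0.096,-0.7,0.08],[-0.096,-0.7,0.08]],"twist":[0,0,0,0,0,0,0,0,0]}'
python3 - <<'E'
from h import *
for i in range(4): ctrl.snapshot('wrist')
mt=T('wrist');im=snap('wrist','w16');s=ctrl.state();print(s['tool_pos'],s['time'],s['contact_force'])
print(proj('wrist',(.567,.1815,.152),mt))
E
```

```text
time: 19.78
tool_pos: [0.5672, 0.18, 0.2003]
eef_rot: [1.0, -0.001, -0.001, 0.001]
contact_force: [0.2, -0.3, -0.5]
gripper_width: 0.0601
[0.56858118 0.18027887 0.20199003] 20.0333 [ 0.53053527 -0.32094752 -0.21115379]
[320.77694337 219.63537685]
```

View pics/w16.png

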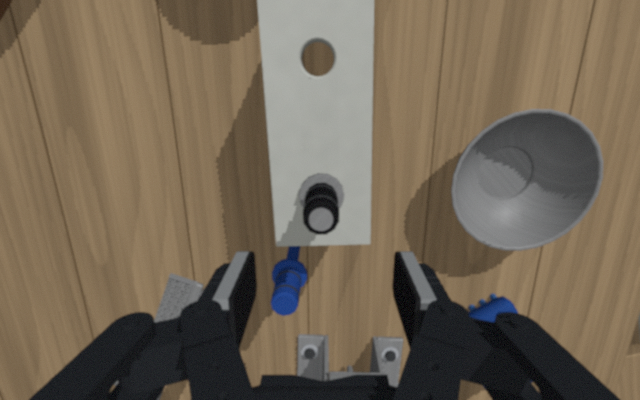

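The black pin's top at (320,220) agrees with the estimate, and the blue one is clear at (285,300). Descending and gripping.

```bash
python3 -m crank '{"jaw":[60,60,60,60,60,20,14,14,14,14,14,14],"offset":[[-0.005,-0.004,0.12],[-0.005,-0.004,0.22],[-0.005,-0.004,0.278],[-0.005,-0.004,0.278],[-0.005,-0.004,0.278],[-0.005,-0.004,0.278],[-0.005,-0.004,0.278],[-0.005,-0.004,0.278],[-0.005,-0.004,0.278],[-0.005,-0.004,0.278],[-0.005,-0.004,0.278],[-0.005,-0.004,0.278]],"twist":[0,0,0,0,0,0,0,0,0,0,0,0]}' 80
python3 -m crank '{"jaw":[14,14,14,14,14,14,14,14],"offset":[[0,0,-0.06],[0,0,-0.16],[0,0,-0.27],[0,0,-0.38],[0,0,-0.44],[0,0,-0.44],[0,0,-0.44],[0,0,-0.44]],"twist":[0,0,0,0,0,0,0,0]}'
python3 - <<'E'
from h import *
for i in range(3): ctrl.snapshot('wrist')
im=snap('wrist','w17',(220,130,440,350),2.7);s=ctrl.state();print(s['tool_pos'],s['gripper_width'],s['contact_force'])
E
```

```text
time: 21.03
tool_pos: [0.5677, 0.1829, 0.12]
eef_rot: [1.0, -0.0, 0.002, -0.0]
contact_force: [-0.2, 0.1, 6.1]
gripper_width: 0.0203
time: 21.7
tool_pos: [0.5657, 0.1823, 0.2486]
eef_rot: [1.0, 0.0, -0.001, 0.0]
contact_force: [-0.2, -0.1, -1.4]
gripper_width: 0.0199
[0.56544398 0.18224646 0.24812874] 0.02027360349580057 [ 0.32771923 -0.66565443 -0.84831848]
```

View pics/w17.png

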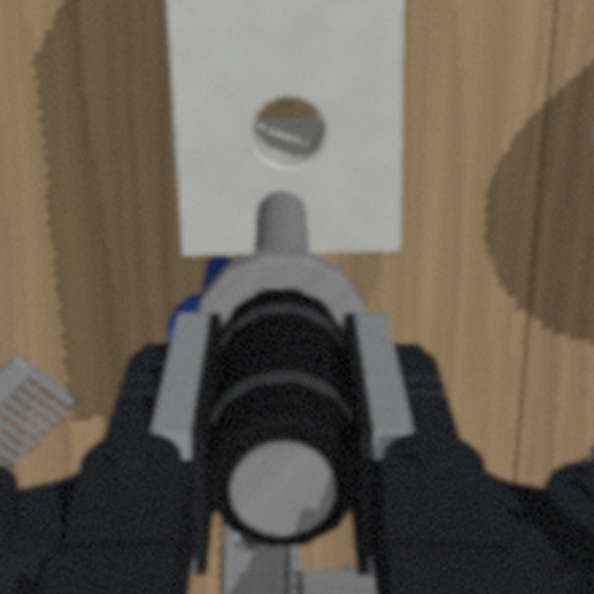

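```bash
python3 -m crank '{"jaw":[14,14,14,14,14,14,14,14,14,14,14,14],"offset":[[0.02,0.1,-0.05],[0.1,0.22,-0.05],[0.1,0.35,-0.05],[0.1,0.48,-0.05],[0.1,0.61,-0.05],[0.1,0.74,-0.05],[0.1,0.87,-0.05],[0.1,0.95,-0.05],[0.1,0.97,-0.05],[0.1,0.97,-0.05],[0.1,0.97,-0.05],[0.1,0.97,-0.05]],"twist":[0,0,0,0,0,0,0,0,0,0,0,0]}'
python3 - <<'E'
from h import *
for i in range(6): ctrl.snapshot('wrist')
mt=T('wrist');im=snap('wrist','w18',(220,130,440,350),2.7);s=ctrl.state();print(s['tool_pos'],s['time'])
print(proj('wrist',(.5945,-.149,.093),mt),proj('wrist',(.597,-.15,.093),mt),ptool((0,0,.075)),ptool((0,0,-.032)))
print('top',tool((324.8,310.4),-.032))
E
```

```text
time: 22.9
tool_pos: [0.5963, -0.1071, 0.2645]
eef_rot: [1.0, 0.001, -0.0, -0.0]
contact_force: [0.0, 0.0, -1.8]
gripper_width: 0.0202
[ 0.59649392 -0.10771898  0.26501316] 23.25
[321.6206898  212.96215328] [324.25059653 213.94884672] [323.62094759 207.11829923] [323.11846084 307.91906762]
top [ 0.00061622  0.00106419 -0.032     ]
```

View pics/w18.png

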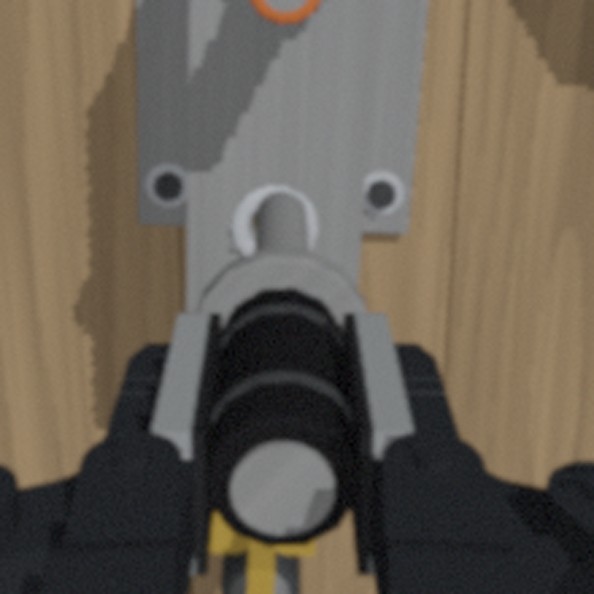

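```bash
python3 -m crank '{"jaw":[14,14,14,14,14,14,14,14,14,14,14],"offset":[[-0.007,0.08,0],[-0.007,0.138,0],[-0.007,0.138,0.08],[-0.007,0.138,0.16],[-0.007,0.138,0.22],[-0.007,0.138,0.26],[-0.007,0.138,0.27],[-0.007,0.138,0.27],[-0.007,0.138,0.27],[-0.007,0.138,0.27],[-0.007,0.138,0.27]],"twist":[0,0,0,0,0,0,0,0,0,0,0]}'
python3 - <<'E'
from h import *
for i in range(5): ctrl.snapshot('wrist')
mt=T('wrist');im=ctrl.snapshot('wrist');s=ctrl.state();print(s['tool_pos'],s['time'],s['contact_force'])
cv2.imwrite('pics/w19.png',cv2.resize(im[160:260,280:370],None,fx=6,fy=6,interpolation=cv2.INTER_CUBIC)[:,:,::-1])
print(proj('wrist',(.5949,-.1494,.093),mt))
E
```

```text
time: 24.17
tool_pos: [0.5952, -0.15, 0.1852]
eef_rot: [1.0, 0.0, 0.001, 0.0]
contact_force: [0.2, -0.3, -0.9]
gripper_width: 0.0201
[ 0.59440943 -0.14988116  0.18416834] 24.4667 [-0.78893197  1.2956867  -0.89218816]
[324.13652882 198.35273884]
```

View pics/w19.png

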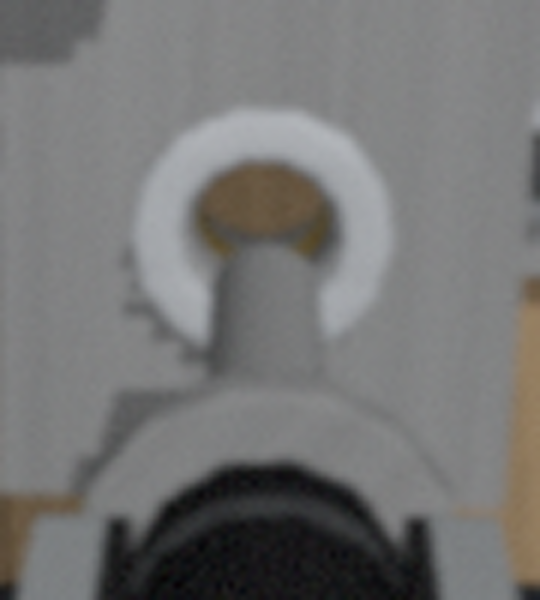

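Ring centre at px (324.1,198.3) and pin end aligned in x. Shifting 0.8 mm in y and descending.

```bash
python3 -m crank '{"jaw":[14,14,14,14,14,14,14,14,14,14],"offset":[[0,-0.0025,0.01],[0,-0.0025,0.02],[0,-0.0025,0.03],[0,-0.0025,0.04],[0,-0.0025,0.05],[0,-0.0025,0.06],[0,-0.0025,0.07],[0,-0.0025,0.07],[0,-0.0025,0.07],[0,-0.0025,0.07]],"twist":[0,0,0,0,0,0,0,0,0,0]}'
python3 - <<'E'
from h import *
im=ctrl.snapshot('wrist');s=ctrl.state();print(s['tool_pos'],s['time'],s['contact_force'])
cv2.imwrite('pics/w20.png',cv2.resize(im[160:260,280:370],None,fx=6,fy=6,interpolation=cv2.INTER_CUBIC)[:,:,::-1])
E
```

```text
time: 25.3
tool_pos: [0.5944, -0.1491, 0.163]
eef_rot: [1.0, -0.0, 0.0, 0.0]
contact_force: [0.4, 0.2, -1.4]
gripper_width: 0.0202
[ 0.59443307 -0.14915394  0.16304999] 25.35 [ 0.94577382 -0.26534005 -1.05122875]
```

View pics/w20.png

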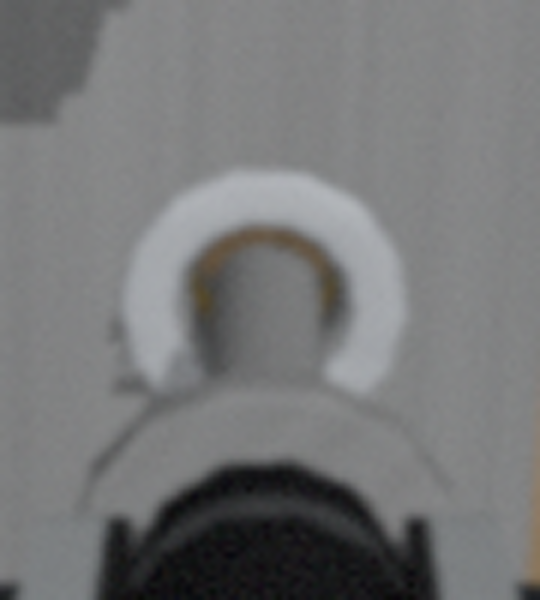

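Pin end is inside the hole with even margins and no contact. Continuing.

```bash
python3 -m crank '{"jaw":[14,14,14,14,14,14,14,14],"offset":[[0,0,0.01],[0,0,0.02],[0,0,0.03],[0,0,0.04],[0,0,0.05],[0,0,0.06],[0,0,0.06],[0,0,0.06]],"twist":[0,0,0,0,0,0,0,0]}'
python3 -m crank '{"jaw":[14,14,14,14,14,14,14,14,14],"offset":[[0,0,0.01],[0,0,0.02],[0,0,0.03],[0,0,0.04],[0,0,0.05],[0,0,0.06],[0,0,0.07],[0,0,0.07],[0,0,0.07]],"twist":[0,0,0,0,0,0,0,0,0]}'
```

```text
time: 26.02
tool_pos: [0.5941, -0.1491, 0.1446]
eef_rot: [1.0, -0.0, -0.0, -0.0]
contact_force: [0.5, -1.0, -1.6]
gripper_width: 0.0198
time: 26.77
tool_pos: [0.5941, -0.149, 0.1236]
eef_rot: [1.0, -0.0, -0.0, -0.0]
contact_force: [0.3, 0.9, -1.7]
gripper_width: 0.02
```

Expected home is TCP z ≈ 0.108. Creeping.

```bash
python3 -m crank '{"jaw":[14,14,14,14,14,14,14],"offset":[[0,0,0.01],[0,0,0.02],[0,0,0.03],[0,0,0.04],[0,0,0.045],[0,0,0.045],[0,0,0.045]],"twist":[0,0,0,0,0,0,0]}'
python3 -m crank '{"jaw":[14,14,14,14,14],"offset":[[0,0,0.004],[0,0,0.007],[0,0,0.007],[0,0,0.007],[0,0,0.007]],"twist":[0,0,0,0,0]}'
```

```text
time: 27.35
tool_pos: [0.5942, -0.1491, 0.1102]
eef_rot: [1.0, -0.0, -0.0, -0.0]
contact_force: [-0.0, -0.2, -1.0]
gripper_width: 0.0199
time: 27.77
tool_pos: [0.5943, -0.1491, 0.1083]
eef_rot: [1.0, -0.0, 0.0, -0.0]
contact_force: [0.4, -0.7, -1.0]
gripper_width: 0.0199
```

```bash
python3 -m crank '{"jaw":[14,14,14,14,14],"offset":[[0,0,0.003],[0,0,0.005],[0,0,0.005],[0,0,0.005],[0,0,0.005]],"twist":[0,0,0,0,0]}'
python3 -m crank '{"jaw":[14,14,14,14],"offset":[[0,0,0.002],[0,0,0.003],[0,0,0.003],[0,0,0.003]],"twist":[0,0,0,0]}'
```

```text
time: 28.18
tool_pos: [0.5945, -0.1492, 0.1079]
eef_rot: [1.0, -0.0, 0.001, 0.0]
contact_force: [-1.6, 0.7, 4.6]
gripper_width: 0.02
time: 28.52
tool_pos: [0.5945, -0.1492, 0.1079]
eef_rot: [1.0, -0.0, 0.001, 0.0]
contact_force: [-2.9, 0.3, 10.3]
gripper_width: 0.0197
```

The collar landed at z = 0.1079. Easing, opening and retreating.

```bash
python3 -m crank '{"jaw":[14,14,30,50,55,55,55],"offset":[[0,0,-0.003],[0,0,-0.004],[0,0,-0.006],[0,0,-0.006],[0,0,-0.006],[0,0,-0.006],[0,0,-0.006]],"twist":[0,0,0,0,0,0,0]}'
python3 -m crank '{"jaw":[60,60,60,60,60,60,60,60],"offset":[[0,0,-0.08],[0,0,-0.2],[0,0,-0.3],[0,-0.1,-0.4],[0,-0.15,-0.5],[0,-0.15,-0.5],[0,-0.15,-0.5],[0,-0.15,-0.5]],"twist":[0,0,0,0,0,0,0,0]}'
python3 - <<'E'
from h import *
ctrl.snapshot('wrist');ctrl.snapshot('wrist');im=snap('wrist','w21');s=ctrl.state();print(s['tool_pos'],s['time'],s['contact_force'])
for c in('wrist','top','side'):
  if c!='wrist': im=ctrl.snapshot(c)
  if c=='side': cv2.imwrite('pics/s21.png',cv2.resize(im[60:260,270:420],None,fx=3,fy=3,interpolation=cv2.INTER_CUBIC)[:,:,::-1])
  for n in ['drift_collar','lockpin_collar']: print(c,n,[(np.round(d['point'],4).tolist(),round(d['confidence'],2)) for d in ctrl.tip_of(c,n)[:3]])
E
```

```text
time: 29.1
tool_pos: [0.5942, -0.1491, 0.1074]
eef_rot: [1.0, 0.0, -0.0, -0.0]
contact_force: [-0.9, -0.5, -0.1]
gripper_width: 0.055
time: 29.77
tool_pos: [0.5942, -0.1042, 0.2572]
eef_rot: [1.0, 0.0, -0.0, 0.0]
contact_force: [-0.7, -0.7, -0.4]
gripper_width: 0.0601
[ 0.59329952 -0.10453052  0.25581989] 29.9167 [ 0.77278633  0.01922525 -0.42733964]
wrist drift_collar [([0.5962, -0.0597, 0.0921], 0.91)]
wrist lockpin_collar []
top drift_collar [([0.3899, -0.0277, 0.0017], 0.35)]
top lockpin_collar []
side drift_collar [([0.5986, -0.0574, 0.0963], 0.44)]
side lockpin_collar [([0.5356, 0.0942, 0.0585], 0.54), ([0.5933, -0.1479, 0.088], 0.5)]
```

View pics/w21.png

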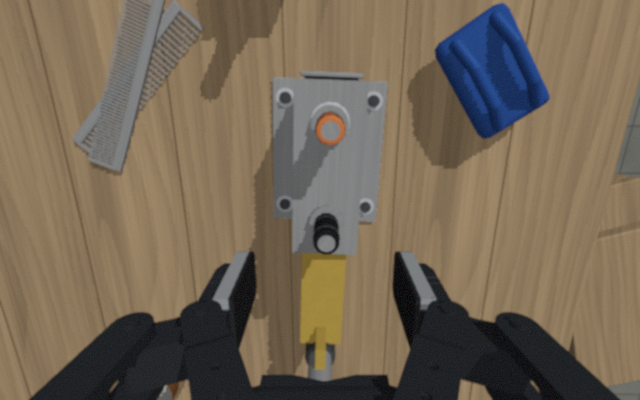

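View pics/s21.png

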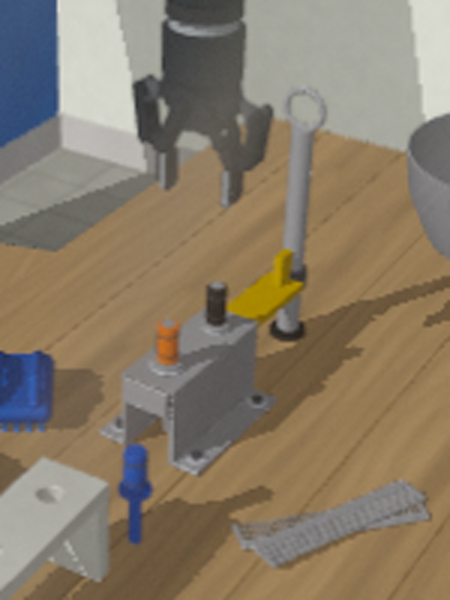

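Both pins stand home: orange at (330,125) and black at (326,230) in the wrist view. The gripper is clear and the rest of the bench looks undisturbed. Handing in.

```bash
python3 -c "
from rig import ctrl
print(ctrl.sign_off())"
```

```text
the job is handed in; nothing more can be done
None
```

The tether post is fixed: the drift is fully home in the hole nearer the buffer, and the lock pin is fully home in the other hole. I handed the job in at about 30 s.

- **Drift:** I put the tip in about 5 mm toward −y, because the tongue was about 10 mm out and a straight entry would have hit its top. Then I recentred the drift while pressing. Pressing took about 5–12 N. The collar stopped at the expected height, and the force reached 21 N once it was seated.
- **Lock pin:** it dropped in with no resistance, and its collar stopped at the expected height. I pressed it to about 10 N to be sure it was seated, then let go.

**Last checks:** in the final wrist and side views both grips stand upright, with the drift's collar on its ring. The gripper was clear and the wrist force near zero. The blue look-alike, combs and brush looked undisturbed; the canister, bowl and mallet were outside those final views.

**Disagreements:**
- The side network put the drift collar about 3 mm above the ring top and the lock pin collar about 5 mm below it.
- The wrist and top networks did not find the lock pin collar, and the top camera's drift collar report was a low-confidence false hit on the combs.
- The seating heights therefore rest mainly on the measured stops.

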